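# Fit the die block and the stripper plate to a pillar die set

## Robot

A 7-joint arm with a two-finger parallel gripper is mounted at the origin on the work surface. World frame = base frame: x ahead of the robot, y to its left, z up, the work surface at z = 0. Lengths are in m, angles in degrees, forces in N, time in s.
With the tool pointing down it reaches from about 0.425 to 0.875 m from the base axis. Payload 4.7 kg.
Tool frame: the origin (TCP) lies at the very end of the fingers, on their centre line; the grasp point (between the pads) lies env.hold_point_z behind it (env.hold_point_z is the distance from the TCP to the grasp point, in m); z points along the fingers, y is the line along which they close (so a half turn about z gives the same grasp; the last joint's range is limited). The gripper opens to 87 mm and grips with 3 to 60 N. Pads are 19 mm wide; open, the fingers measure 117 mm over their backs; the gripper's body (75 mm by 190 mm) begins 51 mm behind the grasp point.
Start: joints at [73.86, 18.392, -4.016, 83.108, 1.295, 78.541, -3.26], TCP at [0.189, -0.622, 0.223] pointing down, gripper open.
Joint ranges: [-163.93, 163.93], [-17.29, 119.83], [-79.2, 71.16], [3.27, 140.29], [-89.18, 269.18], [5.43, 117.66], [-154.24, 154.24]. Speed limits (degrees/s): [147.25, 147.25, 180, 180, 180, 180, 180].

## Interface

Orientations are given as [roll, pitch, yaw] about the fixed x, y, z axes, in that order (R = Rz(yaw) Ry(pitch) Rx(roll)).
In Python, from cell import env gives the robot as it stands.
- The arm moves only by the shell command python3 -m jog 'ROWS' [FORCE]. ROWS is JSON, a list of rows, each an object with "dp": the shift along the tool's x, y, z in cm, a list of three; "twist": the turn about the tool's z in degrees; "fingers": the opening, from 0 (shut) to 1 (fully open). A call has 1 to 8 rows; each row is the pose to reach, as a shift and turn from the pose commanded when the call began, along the tool's axes at that moment; what a row does not reach only later rows make up. A row lasts 1/8 s, in which the tool goes at most 62.5 mm and 10.7 degrees, less where a joint would pass 70% of its speed; a pose out of reach is approached as far as the arm can. A call with a gripper value outside its range is refused whole. The fingers move at their own pace and stop on an object; FORCE is the grip in N (left out, the last holds). Time passes only in rows, so rows that repeat a pose let the fingers close. It gives the time, the measured TCP pose, the force, the opening and the grip force at its end, in the units of the state.
- env.get_obs(): the state, without advancing time (a new reading comes with each control period).
- env.read_camera(name): name is "scene" or "top" or "wrist"; returns a dict with "pixels" (400x640x3 uint8, blue, green, red), "depth" (400x640 float32, m along the optical axis (not along the pixel's ray), 0 where there is no reading), "fx", "fy", "cx", "cy" (pixels), "k1" (the pictures are not rectified: a ray, as slopes to the right and down, at radius r is drawn at 1 + k1 r^2 times it, then the intrinsics apply), "rvec" (rotation vector, rad) and "tvec" (3), from world to camera coordinates, as OpenCV has them. Camera axes: x right, y down, z forward; pixel columns grow to the right and rows downward; lengths in m; the calibration is good to about 2 mm. A picture is of the moment at which its call begins.
- env.sign_off(): hands the job in; it is judged then, once.
The state is a dict: "time_s": time; "qpos": joint angles; "joint_velocities": joint speeds; "effort": joint torques, N m; "tool_pos": TCP position; "tool_rot": TCP orientation; "force": force on the tool from outside, world axes, zero at the start; "wrist_torque": the same for the moment, N m; "grip_width": finger opening in m; "grasp_force": force on a finger pad.
Only numpy, scipy, OpenCV 4.12 (cv2) and the standard library are available. Lean on these libraries where they do the work, as an engineer would, in place of code of your own. Each camera call takes 0.05 s, during which the arm holds its last target. There are 200 camera calls.

## Task

Put this small press tool together: plug the gold-coloured die block square into the pocket of the steel die shoe, fully home, then lower the aluminium stripper plate over both guide pillars, keeping it level, until it lies flat on the two dark stock guides. Lower both parts in rather than dropping them, and leave the other things on the bench where they are.

Things in the scene. Friction and masses are not known exactly. Their poses are not given: they have to be found in the camera images.
- die_shoe: fixed steel bottom half of a die set: a plate 120 (its x) x 220 (its y) x 32 mm tall lying on the bench, with a rectangular pocket in the middle of its top, two round vertical guide pillars on its long centre line, and between them two dark stock guides (bars) screwed to its top. Origin: centre of its underside; z up
- pocket (a point): centre of the floor of the pocket, 10 mm above the underside of the shoe. The pocket is 33.6 (shoe x) x 45.6 (shoe y) mm and 22 mm deep. Axes of the shoe
- seat (a point): point over the middle of the shoe, level with the tops of the two stock guides, 50 mm above the underside of the shoe: the middle of the plate's underside comes here. The guides are 100 (shoe x) x 14 (shoe y) x 18 mm tall, centred at y = +38 and -38 mm on the shoe's top. Axes of the shoe
- pillar_a (a point): middle of the tip of the guide pillar at y = +75 mm, x = 0 of the shoe, 142 mm above the underside of the shoe. The pillar is 16 mm in dia., rises 110 mm above the shoe's top, its last 10 mm taper to 8 mm dia.; a flat collar (25 mm dia., 4 mm tall) rings its foot
- pillar_b (a point): middle of the tip of the guide pillar at y = -75 mm, x = 0 of the shoe, 142 mm above the underside of the shoe. The pillar is 16 mm in dia., rises 110 mm above the shoe's top, its last 10 mm taper to 8 mm dia.; a flat collar (25 mm dia., 4 mm tall) rings its foot
- die_block: loose gold-coloured die block, 32 (its x) x 44 (its y) x 36 mm tall, 0.33 kg, a 12 x 20 mm opening in its top, foot bevelled all round (2 mm over the lowest 5). Upright. Its long side goes along the shoe's y, either way round; home, it stands 14 mm proud of the shoe, and only its 32 mm width can be held there (the guides stand 9 mm off its y faces). Origin: centre of its underside; z up
- stripper_plate: loose aluminium stripper plate, 56 (its x) x 190 (its y) x 14 mm thick, 0.45 kg, lying flat. Two 18 mm through holes ringed with bronze at y = +75 and -75 mm (x = 0) for the 16 mm pillars, either way round, and a 14 x 22 mm window in the middle. Can be held across its 56 mm width at the middle. Origin: centre of its underside; z up
- hole_a (a point): centre of the plate's hole at its y = +75 mm, on the underside
- hole_b (a point): centre of the plate's hole at its y = -75 mm, on the underside
- die_button: spare round die button of dark steel, a 30 mm dia. body with a 36 mm dia. flange at the top, 29 mm tall; a bystander that stands near the die block. Origin: centre of its underside
- hex_key: black L-shaped hex key lying on the bench, 6 mm thick, long arm 90 mm along its x; bystander. Origin: on the bench under the middle of the long arm
- caliper: steel sliding caliper lying on the bench, 160 mm along its y, up to 13 mm tall; bystander. Origin: on the bench under the middle of its beam
- screw_bin: open red plastic bin with cap screws, 150 x 100 x 55 mm; bystander. Origin: centre of its underside
- oil_bottle: yellow oil bottle with a red cap, 56 mm dia., 150 mm tall; bystander. Origin: centre of its underside
- mallet: soft-faced mallet with a light wooden handle and a blue head, 240 mm long, lying; bystander. Origin: on the bench under its middle
- oil_brush: small brush, 180 mm long, lying; bystander. Origin: on the bench under its middle
There are look-alikes about, which are no part of the job. What is shaped like the stripper_plate but red is not meant.

How it is judged:
By the outcome, as a careful person would: the job done as asked, in the order asked, and still so for the second after the job is handed in, with the robot touching nothing.
It also fails if it takes over 72 s, if anything falls off the work surface, if the arm or the gripper's body presses on something with over 40 N, if the wrist force passes 120 N, or if a joint passes its speed limit or range.

## Working session

There is one attempt and no reset: what is moved stays moved. The work goes in short steps, Python scripts to look and compute and a shell command to move; the robot and the scene stay as the last step left them, time stands still between calls to the robot, and variables do not carry over. Pictures are saved under pics/ and viewed, at most 10 in all, crops included, and the job is handed in when it is done.

```bash
ls; mkdir -p pics; cat > h.py <<'E'
import numpy as np,cv2
from cell import env
def cam(n): return env.read_camera(n)
def Rt(c): return cv2.Rodrigues(np.array(c["rvec"],float))[0],np.array(c["tvec"],float).reshape(3)
def K(c): return np.array([[c["fx"],0,c["cx"]],[0,c["fy"],c["cy"]],[0,0,1.]])
def rays(c,uv):
    uv=np.array(uv,float).reshape(-1,1,2)
    p=cv2.undistortPoints(uv,K(c),np.array([c["k1"],0,0,0,0.]),None)[:,0]
    return np.c_[p,np.ones(len(p))]
def onz(c,uv,z):
    R,t=Rt(c);d=rays(c,uv)@R;o=-R.T@t
    return o+d*((z-o[2])/d[:,2])[:,None]
def bydepth(c,uv):
    R,t=Rt(c);uv=np.array(uv).reshape(-1,2);d=rays(c,uv)
    dep=c["depth"][uv[:,1].astype(int),uv[:,0].astype(int)]
    return (d*dep[:,None]-t)@R
def proj(c,P):
    R,t=Rt(c);return cv2.projectPoints(np.array(P,float).reshape(-1,1,3),R,t,K(c),np.array([c["k1"],0,0,0,0.]))[0][:,0]
E
python3 - <<'E'
from h import *
a=cam("top");b=cam("scene")
cv2.imwrite("pics/top.png",a["pixels"]);cv2.imwrite("pics/scene.png",b["pixels"])
for c in(a,b):
    R,t=Rt(c);print(-R.T@t,c["fx"],c["k1"])
o=env.get_obs();print(o,env.hold_point_z)
E
```

```text
pics
[0.31530587 0.02172117 1.62099698] 438.30758602617794 0.01326541490288667
[1.45444853 0.45738862 0.98120432] 478.82225361752575 -0.0907304419693206
{'time_s': 0.1, 'qpos': array([73.86228007, 18.4354314 , -4.01514957, 83.16856565,  1.2969433 ,
       78.54095   , -3.25999137]), 'joint_velocities': array([-0.03959775, -0.07945044, -0.10682431, -0.08661275,  0.01521783,
        0.07527948,  0.09234165]), 'effort': array([ 4.05144119e-04, -4.92573202e+01, -4.05311454e-01, -3.13399494e+01,
       -6.43100473e-02,  3.94304143e-02, -1.62160909e-06]), 'tool_pos': array([ 0.18924196, -0.62131836,  0.2215581 ]), 'tool_rot': array([-1.79900393e+02,  7.51379763e-03,  1.69473695e+01]), 'force': array([ 0.04510008, -0.39215305,  0.31309183]), 'wrist_torque': array([-0.02085507,  0.03082578, -0.03340241]), 'grasp_force': 0.0, 'grip_width': 0.08705026721590023} 0.0187
```

View pics/top.png

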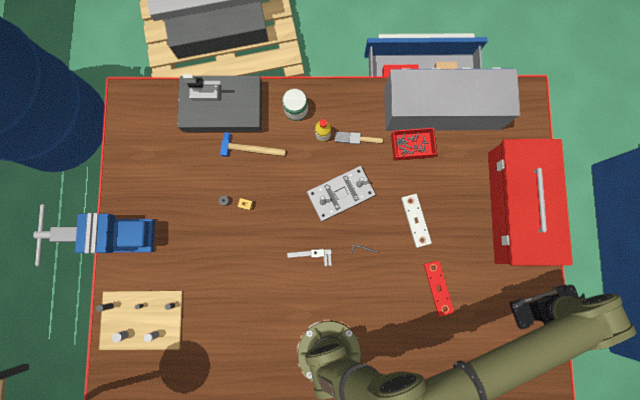

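View pics/scene.png

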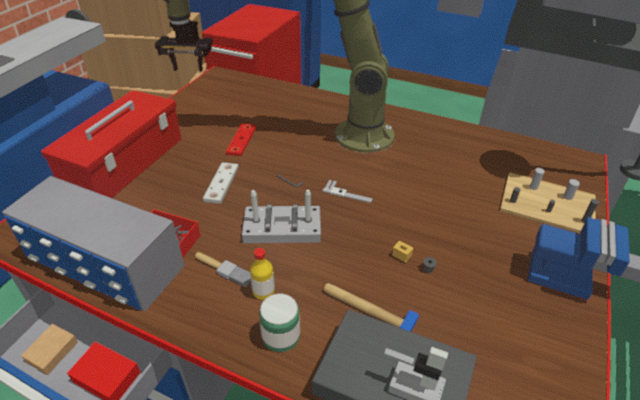

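The top view shows the gold block at (245,204) with the die button beside it at (224,201), and the shoe at (341,193). There are two plate-shaped things: a silver one at (416,221) and a red one at (439,288). The silver plate fits the description because the red one is excluded. I'll confirm this in a crop and measure roughly.

```bash
python3 - <<'E'
from h import *
c=cam("top");p=c["pixels"]
cv2.imwrite("pics/crop.png",cv2.resize(p[160:320,215:465],None,fx=3.2,fy=3.2,interpolation=cv2.INTER_CUBIC)[:600])
hsv=cv2.cvtColor(p,cv2.COLOR_BGR2HSV)
def rect(m,x0,y0,x1,y1,z,n):
    q=np.zeros_like(m);q[y0:y1,x0:x1]=m[y0:y1,x0:x1]
    cs=max(cv2.findContours(q,0,2)[0],key=cv2.contourArea)
    P=onz(c,cs[:,0],z)[:,:2].astype(np.float32)*1000
    r=cv2.minAreaRect(P);b=cv2.boxPoints(r)
    e=b[1]-b[0];f=b[2]-b[1];l=e if np.linalg.norm(e)>np.linalg.norm(f) else f
    print(n,np.round(r[0],1),np.round(r[1],1),"long dir",np.degrees(np.arctan2(l[1],l[0]))%180,"top z",bydepth(c,[[r_ for r_ in cs[:,0].mean(0)]])[0])
low=((hsv[...,1]<60)&(hsv[...,2]>110)).astype(np.uint8)
gold=((hsv[...,0]>16)&(hsv[...,0]<35)&(hsv[...,1]>110)&(hsv[...,2]>120)).astype(np.uint8)
rect(gold,232,190,260,215,.036,"block")
rect(low,395,185,435,255,.014,"plate")
rect(low,300,160,382,225,.032,"shoe")
E
```

```text
block [530.6 303.3] [51.4 35.5] long dir 75.61089 top z [0.5349171  0.3108283  0.01123275]
plate [ 470.  -324.1] [193.5  61.9] long dir 14.746385 top z [ 0.46972648 -0.3262083   0.00329852]
shoe [569.  -47.5] [123.1 224.4] long dir 115.77632 top z [ 0.57425053 -0.04305377  0.0058546 ]
```

View pics/crop.png

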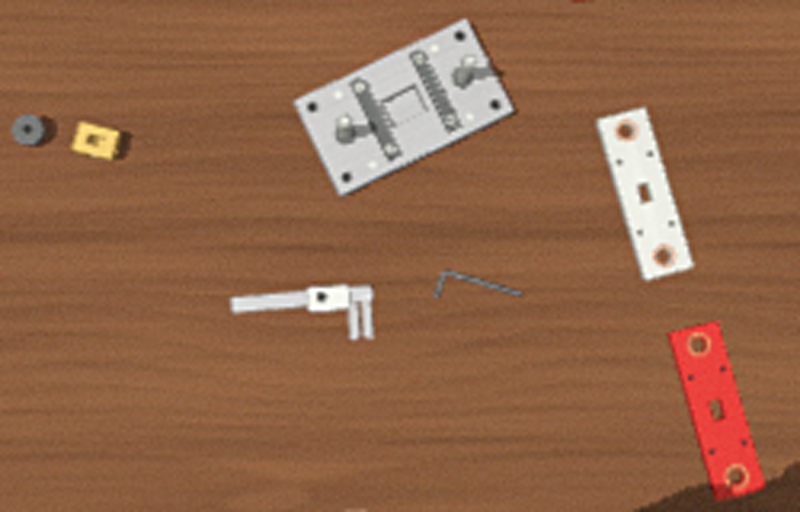

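Crop: the silver plate with bronze rings (about (645,195) in the crop) is the stripper plate, and the red one below it is the decoy. The gold block is at (97,140) in the crop, next to the dark button. Next I'll go above the shoe for a look from near.

```bash
cat >> h.py <<'E'
def go(x,y,z,yaw):
    o=env.get_obs();p=o["tool_pos"];Y=np.radians(o["tool_rot"][2]);d=np.array([x,y,z])-p
    tw=-((yaw-o["tool_rot"][2]+180)%360-180)
    print("dp cm",np.round([100*(d[0]*np.cos(Y)+d[1]*np.sin(Y)),100*(d[0]*np.sin(Y)-d[1]*np.cos(Y)),-100*d[2]],2),"twist",round(tw,1),"| pos",np.round(p,4),"rot",np.round(o["tool_rot"],2),"t",o["time_s"],"w",round(o["grip_width"],4))
E
python3 -m jog '[{"dp":[53.1,-43.8,-11],"twist":-99,"fingers":1},{"dp":[53.1,-43.8,-11],"twist":-99,"fingers":1},{"dp":[53.1,-43.8,-11],"twist":-99,"fingers":1},{"dp":[53.1,-43.8,-11],"twist":-99,"fingers":1},{"dp":[53.1,-43.8,-11],"twist":-99,"fingers":1},{"dp":[53.1,-43.8,-11],"twist":-99,"fingers":1},{"dp":[53.1,-43.8,-11],"twist":-99,"fingers":1},{"dp":[53.1,-43.8,-11],"twist":-99,"fingers":1}]'
python3 -c "
from h import *
go(.569,-.0475,.33,115.8)"
```

```text
time_s: 1.15
tool_pos: [0.4628, -0.2084, 0.3017]
tool_rot: [-180.0, 0.0, 103.2]
force: [1.3, 0.3, 0.1]
grip_width: 0.0869
grasp_force: 0.0
dp cm [13.24 14.02 -2.83] twist -12.6 | pos [ 0.4628 -0.2084  0.3017] rot [-1.8000e+02  4.0000e-02  1.0323e+02] t 1.15 w 0.0869
```

```bash

python3 -m jog '[{"dp":[13,14,-2.5],"twist":-11,"fingers":1},{"dp":[13,14,-2.5],"twist":-11,"fingers":1},{"dp":[13,14,-2.5],"twist":-11,"fingers":1},{"dp":[13,14,-2.5],"twist":-11,"fingers":1},{"dp":[13,14,-2.5],"twist":-11,"fingers":1},{"dp":[13,14,-2.5],"twist":-11,"fingers":1}]'
python3 - <<'E'
from h import *
go(.569,-.0475,.33,115.8)
c=cam("wrist");R,t=Rt(c);o=env.get_obs();p=o["tool_pos"];C=-R.T@t;Y=np.radians(o["tool_rot"][2])
d=C-p;print("cam in tool",d[0]*np.cos(Y)+d[1]*np.sin(Y),d[0]*np.sin(Y)-d[1]*np.cos(Y),-d[2],"axis",R[2])
cv2.imwrite("pics/w1.png",c["pixels"]);np.save("w1.npy",c,allow_pickle=True)
E
```

```text
time_s: 1.9
tool_pos: [0.569, -0.0544, 0.326]
tool_rot: [-179.9, 0.0, 113.7]
force: [-0.4, 0.0, -0.6]
grip_width: 0.0869
grasp_force: 0.0
dp cm [ 0.63  0.28 -0.4 ] twist -2.1 | pos [ 0.569  -0.0544  0.326 ] rot [-1.7992e+02  4.0000e-02  1.1372e+02] t 1.9 w 0.0869
cam in tool 0.07756852525695976 0.00020232624926665513 -0.1616425295158162 axis [ 0.11341728 -0.25712953 -0.95969835]
```

View pics/w1.png

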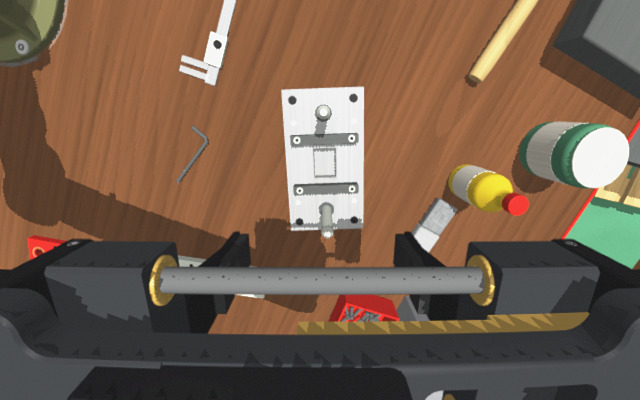

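The wrist view shows the shoe at (323,158), the pocket at (325,163), the pillar tips near (323,112) and (327,233), and the four dark corner holes. I'll measure the shoe from this.

```bash
python3 - <<'E'
from h import *
c=np.load("w1.npy",allow_pickle=True).item();p=c["pixels"]
hsv=cv2.cvtColor(p,cv2.COLOR_BGR2HSV);g=cv2.cvtColor(p,cv2.COLOR_BGR2GRAY)
# corner holes
dk=(g<90).astype(np.uint8);H=[]
for (u,v) in [(292,100),(353,98),(299,222),(354,220)]:
    q=dk[v-7:v+8,u-7:u+8];n,l,s,ce=cv2.connectedComponentsWithStats(q)
    k=1+np.argmax(s[1:,4]);H.append(ce[k]+[u-7,v-7]);print(s[k,4],H[-1])
W=onz(c,H,.032)[:,:2]*1000;print(W.round(1),"centre",W.mean(0),"sides",[np.linalg.norm(W[i]-W[j]).round(1) for i,j in((0,1),(2,3),(0,2),(1,3))])
d=W[0]-W[2]+W[1]-W[3];print("y dir",np.degrees(np.arctan2(d[1],d[0])))
# outline sides
m=((hsv[...,1]<45)&(g>150)).astype(np.uint8)[80:240,270:380]
n,l,s,ce=cv2.connectedComponentsWithStats(m);k=1+np.argmax(s[1:,4]);m=(l==k)
L=[];Rr=[]
for v in range(18,135):
    x=np.where(m[v])[0]
    if len(x): L.append([270+x[0]-.5,80+v]);Rr.append([270+x[-1]+.5,80+v])
for e in(L,Rr):
    Q=(onz(c,e,.032)[:,:2]*1000).astype(np.float32);f=cv2.fitLine(Q,cv2.DIST_HUBER,0,.01,.01).ravel();print("edge",np.degrees(np.arctan2(f[1],f[0]))%180,f[2:])
    print(" dist from centre",np.cross(f[:2],W.mean(0)-f[2:]))
cv2.imwrite("pics/s1.png",cv2.resize(p[80:245,275:375],None,fx=3.6,fy=3.6,interpolation=cv2.INTER_CUBIC))
E
```

```text
38 [291.78947368  99.84210526]
38 [353.02631579  97.76315789]
35 [299.05714286 221.65714286]
36 [353.80555556 219.69444444]
[[ 489.4   19.2]
 [ 570.6   58. ]
 [ 572.1 -152.5]
 [ 653.1 -113.2]] centre [571.29748798 -47.14568914] sides [np.float64(90.1), np.float64(90.0), np.float64(190.6), np.float64(190.1)]
y dir 115.72545786229801
edge 115.807304 [512.29956 -62.89967]
 dist from centre 59.97209863618626
edge 115.67434 [625.64075  -20.698027]
 dist from centre -60.43660588108199<stdin>:20: DeprecationWarning: Arrays of 2-dimensional vectors are deprecated. Use arrays of 3-dimensional vectors instead. (deprecated in NumPy 2.0)
```

View pics/s1.png

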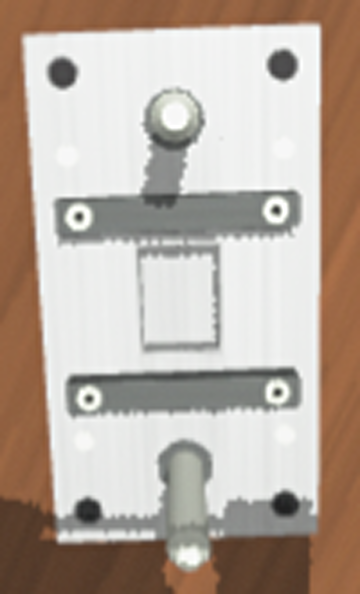

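The crop shows the pillars, the guides and an empty pocket. The hole spacings come out at 90 x 190 mm, square, with the centre at (571.3,-47.1) and the y direction at 115.7°. Now over the block.

```bash
python3 -c "
from h import *
go(.5306,.3033,.26,75.6)"
```

```text
dp cm [34.3  10.86  6.62] twist 38.1 | pos [ 0.569  -0.0544  0.3262] rot [-1.7994e+02  4.0000e-02  1.1370e+02] t 1.95 w 0.0868
```

```bash

python3 -m jog '[{"dp":[34.3,10.9,6.6],"twist":38,"fingers":1},{"dp":[34.3,10.9,6.6],"twist":38,"fingers":1},{"dp":[34.3,10.9,6.6],"twist":38,"fingers":1},{"dp":[34.3,10.9,6.6],"twist":38,"fingers":1},{"dp":[34.3,10.9,6.6],"twist":38,"fingers":1},{"dp":[34.3,10.9,6.6],"twist":38,"fingers":1},{"dp":[34.3,10.9,6.6],"twist":38,"fingers":1},{"dp":[34.3,10.9,6.6],"twist":38,"fingers":1}]' >/dev/null
cat >> h.py <<'E'
def block(c,z=.036):
    p=c["pixels"];hsv=cv2.cvtColor(p,cv2.COLOR_BGR2HSV)
    uv=proj(c,[[.531,.304,z]])[0]
    return p,hsv,uv
E
python3 - <<'E'
from h import *
c=cam("wrist");p,hsv,uv=block(c);print(uv);u,v=uv.astype(int)
np.save("w2.npy",c,allow_pickle=True)
x0,y0=u-75,v-60
cv2.imwrite("pics/b1.png",cv2.resize(p[y0:y0+120,x0:x0+150],None,fx=4.5,fy=4.5,interpolation=cv2.INTER_CUBIC));print(x0,y0)
m=((hsv[...,0]>14)&(hsv[...,0]<36)&(hsv[...,1]>100)&(hsv[...,2]>170)).astype(np.uint8)
q=np.zeros_like(m);q[v-50:v+50,u-50:u+50]=m[v-50:v+50,u-50:u+50]
cs=max(cv2.findContours(q,0,1)[0],key=cv2.contourArea)
r=cv2.minAreaRect((onz(c,cs[:,0],.036)[:,:2]*1000).astype(np.float32));print(r, cv2.minAreaRect(cs))
go(r[0][0]/1000,r[0][1]/1000,.26,75.6)
E
```

```text
[321.51330368 175.87144422]
246 115
((533.250244140625, 307.55126953125), (49.82902908325195, 33.174278259277344), 75.20343017578125) ((322.5, 172.5), (37.0, 25.0), 90.0)
dp cm [0.47 0.06 0.03] twist 0.1 | pos [0.5315 0.3032 0.2603] rot [1.7995e+02 8.0000e-02 7.5720e+01] t 3.0 w 0.0872
```

View pics/b1.png

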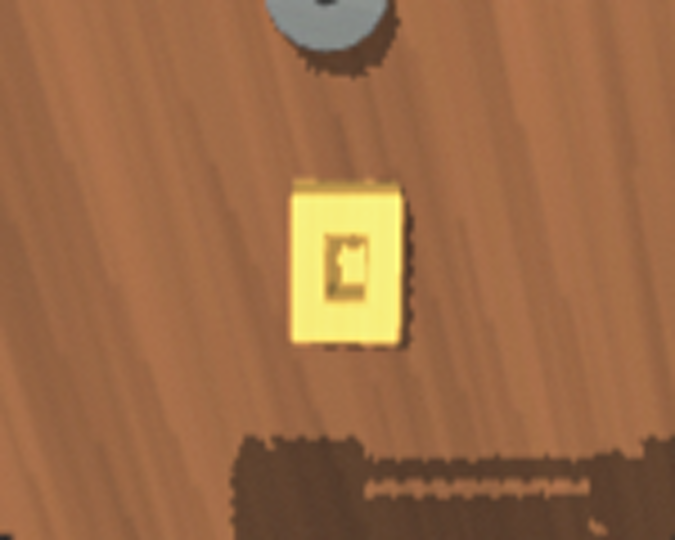

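The block is square to the view: its top face spans u 310.7–335.3 and v 157.7–191.7, with the button well clear at the top of the crop.

```bash
python3 - <<'E'
from h import *
c=np.load("w2.npy",allow_pickle=True).item()
q=[[310.7,157.7],[335.3,157.7],[335.3,191.7],[310.7,191.7]]
W=onz(c,q,.036)*1000;print(W.round(1),W.mean(0),[np.linalg.norm(W[i]-W[i-1]).round(1) for i in range(4)])
d=W[0]-W[3]+W[1]-W[2];print(np.degrees(np.arctan2(d[1],d[0])))
x,y,_=W.mean(0)/1000;go(x,y,.024,75.6)
E
```

```text
[[523.2 330.9  36. ]
 [554.4 323.   36. ]
 [543.7 278.4  36. ]
 [511.5 286.5  36. ]] [533.21810683 304.70169792  36.        ] [np.float64(45.9), np.float64(32.2), np.float64(45.9), np.float64(33.2)]
75.89197097362951
dp cm [ 0.19  0.13 23.63] twist 0.1 | pos [0.5315 0.3032 0.2603] rot [1.7995e+02 8.0000e-02 7.5720e+01] t 3.0 w 0.0872
```

```bash

python3 -m jog '[{"dp":[0.2,0.1,6],"twist":0,"fingers":1},{"dp":[0.2,0.1,12],"twist":0,"fingers":1},{"dp":[0.2,0.1,17],"twist":0,"fingers":1},{"dp":[0.2,0.1,20.5],"twist":0,"fingers":1},{"dp":[0.2,0.1,22.5],"twist":0,"fingers":1},{"dp":[0.2,0.1,23.3],"twist":0,"fingers":1},{"dp":[0.2,0.1,23.6],"twist":0,"fingers":1},{"dp":[0.2,0.1,23.6],"twist":0,"fingers":1}]' 45
python3 -c "
from h import *
go(.5332,.3047,.024,75.7)"
```

```text
time_s: 4.0
tool_pos: [0.5327, 0.3075, 0.0256]
tool_rot: [179.9, -0.1, 75.9]
force: [-0.4, -0.1, 0.8]
grip_width: 0.0872
grasp_force: 0.0
dp cm [-0.26  0.12  0.16] twist 0.2 | pos [0.5327 0.3075 0.0256] rot [ 1.7991e+02 -6.0000e-02  7.5880e+01] t 4.0 w 0.0872
```

```bash

python3 -m jog '[{"dp":[-0.25,0.1,0.1],"twist":0,"fingers":1},{"dp":[-0.25,0.1,0.1],"twist":0,"fingers":1},{"dp":[-0.25,0.1,0.1],"twist":0,"fingers":0.3},{"dp":[-0.25,0.1,0.1],"twist":0,"fingers":0.2},{"dp":[-0.25,0.1,0.1],"twist":0,"fingers":0.2},{"dp":[-0.25,0.1,0.1],"twist":0,"fingers":0.2},{"dp":[-0.25,0.1,0.1],"twist":0,"fingers":0.2},{"dp":[-0.25,0.1,0.1],"twist":0,"fingers":0.2}]' 45
python3 -c "
from h import *
go(.5332,.3047,.024,75.7)"
```

```text
time_s: 5.0
tool_pos: [0.5322, 0.3045, 0.0234]
tool_rot: [180.0, 0.0, 75.9]
force: [0.5, -0.3, 0.2]
grip_width: 0.0346
grasp_force: 0.0
dp cm [ 0.05  0.09 -0.06] twist 0.2 | pos [0.5322 0.3045 0.0234] rot [1.800e+02 1.000e-02 7.589e+01] t 5.0 w 0.0346
```

```bash

python3 -m jog '[{"dp":[0.05,0.05,-0.1],"twist":0,"fingers":0.2},{"dp":[0.05,0.05,-0.1],"twist":0,"fingers":0.2},{"dp":[0.05,0.05,-0.1],"twist":0,"fingers":0.2},{"dp":[0.05,0.05,-2],"twist":0,"fingers":0.2},{"dp":[0.05,0.05,-7],"twist":0,"fingers":0.2},{"dp":[0.05,0.05,-13],"twist":0,"fingers":0.2},{"dp":[0.05,0.05,-19],"twist":0,"fingers":0.2},{"dp":[0.05,0.05,-20],"twist":0,"fingers":0.2}]' 45
python3 -c "
from h import *
go(.5713,-.0471,.22,115.7)"
```

```text
time_s: 6.0
tool_pos: [0.5346, 0.3073, 0.2301]
tool_rot: [179.6, -0.4, 75.9]
force: [0.2, 1.0, -3.5]
grip_width: 0.0317
grasp_force: 45.0
dp cm [-33.49  12.18   1.01] twist -39.8 | pos [0.5346 0.3073 0.2301] rot [179.56  -0.38  75.93] t 6.0 w 0.0317
```

```bash

python3 -m jog '[{"dp":[-6,2.2,1],"twist":-10,"fingers":0.2},{"dp":[-12,4.4,1],"twist":-20,"fingers":0.2},{"dp":[-18,6.6,1],"twist":-30,"fingers":0.2},{"dp":[-24,8.8,1],"twist":-39.8,"fingers":0.2},{"dp":[-29.5,11,1],"twist":-39.8,"fingers":0.2},{"dp":[-33.3,12.2,1],"twist":-39.8,"fingers":0.2},{"dp":[-33.5,12.2,1],"twist":-39.8,"fingers":0.2},{"dp":[-33.5,12.2,1],"twist":-39.8,"fingers":0.2}]'
python3 - <<'E'
from h import *
go(.5713,-.0471,.22,115.7)
c=cam("wrist");p=c["pixels"];np.save("w3.npy",c,allow_pickle=True)
cv2.imwrite("pics/w3.png",p)
E
```

```text
time_s: 7.0
tool_pos: [0.5688, -0.0495, 0.2128]
tool_rot: [-179.9, -0.1, 115.7]
force: [0.0, 1.7, -2.2]
grip_width: 0.0316
grasp_force: 45.0
dp cm [ 0.11  0.33 -0.72] twist -0.0 | pos [ 0.5688 -0.0495  0.2128] rot [-1.7995e+02 -9.0000e-02  1.1565e+02] t 7.0 w 0.0316
```

View pics/w3.png

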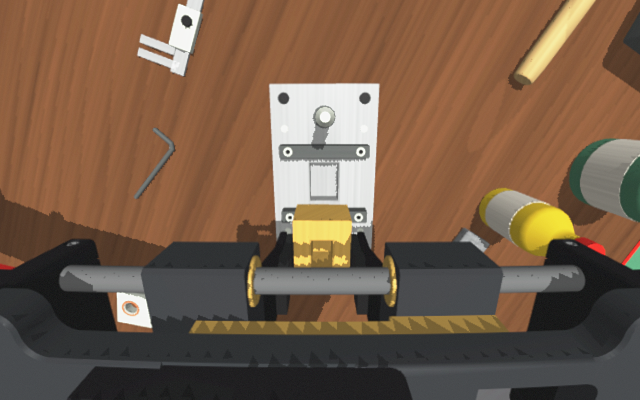

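The view shows the block held square in the fingers, with its top front edge near row 220 over u 293–352. The pocket is at (324,181) and the corner holes at (283,98) and (365,98). I'll work out block against pocket in this same view.

```bash
python3 - <<'E'
from h import *
c=np.load("w3.npy",allow_pickle=True).item();p=c["pixels"];g=cv2.cvtColor(p,cv2.COLOR_BGR2GRAY)
o=env.get_obs();T=o["tool_pos"];Y=np.radians(o["tool_rot"][2]);X=np.array([np.cos(Y),np.sin(Y)]);Yt=np.array([np.sin(Y),-np.cos(Y)])
rel=lambda W:np.c_[(W[:,:2]-T[:2])@X,(W[:,:2]-T[:2])@Yt]*1000
dk=(g<90).astype(np.uint8)
def ce(u,v,z,mm=dk,r=8):
    n,l,s,cc=cv2.connectedComponentsWithStats(mm[v-r:v+r+1,u-r:u+r+1]);k=1+np.argmax(s[1:,4]);return rel(onz(c,[cc[k]+[u-r,v-r]],z))[0].round(1),s[k,4]
print("T",T)
print("holes (exp x+95,y+-45)",ce(283,98,.032),ce(365,98,.032))
dk2=(g<100).astype(np.uint8)
print("guide screws",[ce(u,v,.048,dk2,3) for u,v in((288,152),(361,152),(290,216),(358,216))])
print("pocket col",g[155:206,315:332].mean(1).round().astype(int))
print("pocket row",list(range(300,350)),g[170:190,300:350].mean(0).round().astype(int))
hsv=cv2.cvtColor(p,cv2.COLOR_BGR2HSV)
print("block col",g[196:275,303:311].mean(1).round().astype(int))
m=(hsv[...,0]>14)&(hsv[...,0]<36)&(hsv[...,1]>100)&(g>90)
for v in (208,214,219,223,226,230):
    x=np.where(m[v,270:380])[0]+270;print(v,x.min(),x.max())
E
```

```text
T [ 0.5689871  -0.04816467  0.21308364]
holes (exp x+95,y+-45) (array([ 95.4, -42.4]), np.int32(81)) (array([95.1, 47.3]), np.int32(80))
guide screws [(array([ 38.6, -38.1]), np.int32(6)), (array([38.5, 42.7]), np.int32(6)), (array([-38.4, -37.9]), np.int32(5)), (array([-38.4,  42.7]), np.int32(7))]
pocket col [122 123 116 111 139 170 198 176 139 133 166 214 225 225 225 225 224 224
 224 224 224 224 224 224 225 225 225 224 224 224 224 224 224 224 224 224
 224 224 225 225 210 154 133 133 142 184 221 224 218 174 139]
pocket row [300, 301, 302, 303, 304, 305, 306, 307, 308, 309, 310, 311, 312, 313, 314, 315, 316, 317, 318, 319, 320, 321, 322, 323, 324, 325, 326, 327, 328, 329, 330, 331, 332, 333, 334, 335, 336, 337, 338, 339, 340, 341, 342, 343, 344, 345, 346, 347, 348, 349] [232 232 232 231 231 232 233 231 223 187 150 222 225 225 225 225 224 222
 224 225 223 222 222 224 225 222 222 227 228 227 226 226 225 225 225 211
 154 114 164 204 233 236 236 236 237 235 234 233 233 235]
block col [215 215 217 218 221 226 228 218 171 142 138 139 140 140 139 138 136 136
 136 138 138 138 138 140 186 219 219 218 218 218 218 218 218 218 218 218
 218 218 218 218 217 217 218 217 214 211 197 165 141 133 132 133 133 133
 133 133 132 132 134 150 173 202 214 214 214 214 209 191 168 143 124  96
  76  88  99 106 112 118 122]
208 296 347
214 294 349
219 294 350
223 293 351
226 293 351
230 293 351
```

```bash
python3 - <<'E'
from h import *
c=np.load("w3.npy",allow_pickle=True).item()
o=env.get_obs();T=o["tool_pos"];Y=np.radians(o["tool_rot"][2]);X=np.array([np.cos(Y),np.sin(Y)]);Yt=np.array([np.sin(Y),-np.cos(Y)])
rel=lambda W:np.c_[(W[:,:2]-T[:2])@X,(W[:,:2]-T[:2])@Yt]*1000
for z in(.0116,.0126): print(rel(onz(c,[[292.7,223],[351.5,223],[322,220],[322,243.3],[322,257]],T[2]+z)).round(1))
print(rel(onz(c,[[295.5,206],[347.5,206],[322,203.8]],T[2]-.0244)).round(1))
go(.5713,-.0471,.22,115.7)
E
```

```text
[[ 20.2 -16. ]
 [ 20.1  15.8]
 [ 21.8  -0.2]
 [  8.1  -0.2]
 [ -0.2  -0.2]]
[[ 20.5 -15.9]
 [ 20.4  15.7]
 [ 22.2  -0.2]
 [  8.6  -0.2]
 [  0.3  -0.2]]
[[ 18.7 -17.6]
 [ 18.6  16.8]
 [ 20.2  -0.1]]
dp cm [-0.    0.25 -0.69] twist 0.1 | pos [ 0.569  -0.0482  0.2131] rot [-1.7998e+02 -8.0000e-02  1.1579e+02] t 7.05 w 0.0315
```

```bash

python3 -m jog '[{"dp":[0.05,0.25,0],"twist":0,"fingers":0.2},{"dp":[0.05,0.25,4],"twist":0,"fingers":0.2},{"dp":[0.05,0.25,9],"twist":0,"fingers":0.2},{"dp":[0.05,0.25,12],"twist":0,"fingers":0.2},{"dp":[0.05,0.25,14],"twist":0,"fingers":0.2},{"dp":[0.05,0.25,15],"twist":0,"fingers":0.2},{"dp":[0.05,0.25,15],"twist":0,"fingers":0.2},{"dp":[0.05,0.25,15],"twist":0,"fingers":0.2}]'
python3 - <<'E'
from h import *
go(.5713,-.0471,.0344,115.7)
c=cam("wrist");np.save("w4.npy",c,allow_pickle=True);print(env.get_obs()["force"])
c2=cam("scene");cv2.imwrite("pics/w4.png",np.vstack([cv2.resize(c["pixels"][120:320,220:420],(600,600))[:300]]))
p=c["pixels"];g=cv2.cvtColor(p,cv2.COLOR_BGR2GRAY)
o=env.get_obs();T=o["tool_pos"];Y=np.radians(o["tool_rot"][2]);X=np.array([np.cos(Y),np.sin(Y)]);Yt=np.array([np.sin(Y),-np.cos(Y)])
R0=np.array([.5713,-.0471]);W=lambda a,b:np.r_[R0+X*a+Yt*b,0]
dk=(g<90).astype(np.uint8)
for a,b,z in((95,45,.032),(95,-45,.032),(38,40.3,.048),(38,-40.3,.048)):
    q=W(a,b);q[2]=z;u,v=proj(c,[q])[0].round().astype(int);r=9 if a>50 else 5
    n,l,s,cc=cv2.connectedComponentsWithStats(dk[v-r:v+r+1,u-r:u+r+1])
    if n<2: print("none",u,v);continue
    k=1+np.argmax(s[1:,4]);w=onz(c,[cc[k]+[u-r,v-r]],z)[0,:2]-T[:2];print((u,v),s[k,4],"rel",(w@X*1000-a).round(1),(w@Yt*1000-b).round(1))
E
```

```text
time_s: 8.05
tool_pos: [0.5726, -0.0482, 0.0647]
tool_rot: [179.9, 0.1, 115.7]
force: [0.8, 1.1, -2.5]
grip_width: 0.0314
grasp_force: 45.0bash:   847 Segmentation fault         python3 - <<'E'
from h import *
go(.5713,-.0471,.0344,115.7)
c=cam("wrist");np.save("w4.npy",c,allow_pickle=True);print(env.get_obs()["force"])
c2=cam("scene");cv2.imwrite("pics/w4.png",np.vstack([cv2.resize(c["pixels"][120:320,220:420],(600,600))[:300]]))
p=c["pixels"];g=cv2.cvtColor(p,cv2.COLOR_BGR2GRAY)
o=env.get_obs();T=o["tool_pos"];Y=np.radians(o["tool_rot"][2]);X=np.array([np.cos(Y),np.sin(Y)]);Yt=np.array([np.sin(Y),-np.cos(Y)])
R0=np.array([.5713,-.0471]);W=lambda a,b:np.r_[R0+X*a+Yt*b,0]
dk=(g<90).astype(np.uint8)
for a,b,z in((95,45,.032),(95,-45,.032),(38,40.3,.048),(38,-40.3,.048)):
    q=W(a,b);q[2]=z;u,v=proj(c,[q])[0].round().astype(int);r=9 if a>50 else 5
    n,l,s,cc=cv2.connectedComponentsWithStats(dk[v-r:v+r+1,u-r:u+r+1])
    if n<2: print("none",u,v);continue
    k=1+np.argmax(s[1:,4]);w=onz(c,[cc[k]+[u-r,v-r]],z)[0,:2]-T[:2];print((u,v),s[k,4],"rel",(w@X*1000-a).round(1),(w@Yt*1000-b).round(1))
E
```

```bash
python3 - <<'E'
from h import *
go(.5713,-.0471,.0344,115.7)
c=cam("wrist");p=c["pixels"];np.save("w4.npy",c,allow_pickle=True)
cv2.imwrite("pics/w4b.png",cv2.resize(p[0:280,170:470],None,fx=2.1,fy=2.1,interpolation=cv2.INTER_CUBIC))
E
```

```text
dp cm [ 0.16 -0.05  3.02] twist -0.0 | pos [ 0.5725 -0.0483  0.0646] rot [1.7991e+02 8.0000e-02 1.1569e+02] t 8.15 w 0.0314
```

View pics/w4b.png

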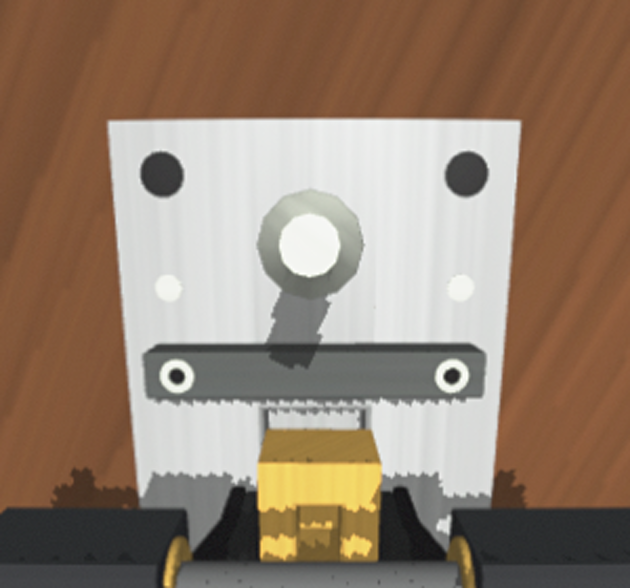

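The block now stands just over the pocket. The corner holes show at full-image (247,83) and (392,83), the guide screws at (254,179) and (385,179), and the block's front top edge at row 220.

```bash
python3 - <<'E'
from h import *
c=np.load("w4.npy",allow_pickle=True).item();p=c["pixels"];g=cv2.cvtColor(p,cv2.COLOR_BGR2GRAY)
o=env.get_obs();T=o["tool_pos"];Y=np.radians(o["tool_rot"][2]);X=np.array([np.cos(Y),np.sin(Y)]);Yt=np.array([np.sin(Y),-np.cos(Y)])
dk=(g<100).astype(np.uint8)
for u,v,z,r,a,b in((247,83,.032,12,95,-45),(392,83,.032,12,95,45),(254,179,.048,4,38.3,-40.3),(385,179,.048,4,38.3,40.3)):
    n,l,s,cc=cv2.connectedComponentsWithStats(np.ascontiguousarray(dk[v-r:v+r+1,u-r:u+r+1]))
    k=1+np.argmax(s[1:,4]);w=onz(c,[cc[k]+[u-r,v-r]],z)[0,:2]-T[:2];print(s[k,4],cc[k]+[u-r,v-r],(w@X*1000-a).round(1),(w@Yt*1000-b).round(1))
print("blk edge",g[212:226,300:310].mean(1).round())
W=onz(c,[[292.7,223],[351.3,223],[322,220]],T[2]+.0116)[:,:2]-T[:2];print((W@X*1000).round(1),(W@Yt*1000).round(1))
E
```

```text
320 [246.553125  82.60625 ] 2.1 -0.9
311 [391.75562701  82.48553055] 2.2 -0.8
37 [253.86486486 178.7027027 ] 1.4 -1.0
39 [384.8974359  178.64102564] 1.4 -0.6
blk edge [125. 124. 124. 125. 126. 125. 121. 122. 171. 208. 209. 208. 208. 208.]
[21.1 21.1 22.8] [-15.2  16.6   0.7]
```

```bash

python3 -m jog '[{"dp":[0.05,-0.12,0],"twist":0,"fingers":0.2},{"dp":[0.05,-0.12,0.4],"twist":0,"fingers":0.2},{"dp":[0.05,-0.12,0.7],"twist":0,"fingers":0.2},{"dp":[0.05,-0.12,0.9],"twist":0,"fingers":0.2},{"dp":[0.05,-0.12,1.0],"twist":0,"fingers":0.2},{"dp":[0.05,-0.12,1.0],"twist":0,"fingers":0.2}]'
python3 - <<'E'
from h import *
go(.5713,-.0471,.0344,115.7)
o=env.get_obs();print(o["force"],o["wrist_torque"])
c=cam("wrist");p=c["pixels"];np.save("w5.npy",c,allow_pickle=True)
g=cv2.cvtColor(p,cv2.COLOR_BGR2GRAY)
print("pocket front",[(v,int(g[v,312:328].mean())) for v in range(185,212)])
for v in (192,194,196,198): print(v,list(g[v,285:360]))
E
```

```text
time_s: 8.95
tool_pos: [0.5702, -0.0483, 0.0533]
tool_rot: [-180.0, -0.0, 115.7]
force: [-0.4, -0.2, -2.9]
grip_width: 0.0312
grasp_force: 45.0
dp cm [0.06 0.15 1.89] twist -0.0 | pos [ 0.5702 -0.0483  0.0533] rot [-1.7999e+02 -1.0000e-02  1.1569e+02] t 8.95 w 0.0312
[-0.36960999 -0.21391167 -2.85028884] [ 0.0337895  -0.1403263  -0.00999828]
pocket front [(185, 107), (186, 107), (187, 107), (188, 107), (189, 108), (190, 108), (191, 109), (192, 109), (193, 109), (194, 106), (195, 101), (196, 126), (197, 171), (198, 191), (199, 178), (200, 139), (201, 144), (202, 178), (203, 186), (204, 167), (205, 150), (206, 124), (207, 123), (208, 124), (209, 123), (210, 124), (211, 124)]
192 [np.uint8(108), np.uint8(109), np.uint8(110), np.uint8(110), np.uint8(110), np.uint8(110), np.uint8(110), np.uint8(110), np.uint8(111), np.uint8(109), np.uint8(109), np.uint8(109), np.uint8(111), np.uint8(110), np.uint8(110), np.uint8(110), np.uint8(110), np.uint8(109), np.uint8(110), np.uint8(109), np.uint8(110), np.uint8(110), np.uint8(109), np.uint8(110), np.uint8(110), np.uint8(110), np.uint8(110), np.uint8
[... 3398 characters left out ...]
int8(209), np.uint8(208), np.uint8(204), np.uint8(199), np.uint8(166), np.uint8(196), np.uint8(204), np.uint8(201), np.uint8(199), np.uint8(204), np.uint8(206), np.uint8(205), np.uint8(168), np.uint8(155), np.uint8(133), np.uint8(195), np.uint8(206), np.uint8(205), np.uint8(200), np.uint8(165), np.uint8(152), np.uint8(130), np.uint8(192), np.uint8(204), np.uint8(205), np.uint8(203), np.uint8(165), np.uint8(152), np.uint8(156), np.uint8(197), np.uint8(204), np.uint8(206), np.uint8(205), np.uint8(202), np.uint8(169), np.uint8(199), np.uint8(207), np.uint8(206), np.uint8(210), np.uint8(227), np.uint8(228), np.uint8(195), np.uint8(226), np.uint8(229), np.uint8(229), np.uint8(230), np.uint8(229)]
```

It has entered about 3 mm with no contact force. I'll carry on gently.

```bash

python3 -m jog '[{"dp":[0,0,0.15],"twist":0,"fingers":0.2},{"dp":[0,0,0.3],"twist":0,"fingers":0.2},{"dp":[0,0,0.4],"twist":0,"fingers":0.2},{"dp":[0,0,0.4],"twist":0,"fingers":0.2}]'
python3 - <<'E'
from h import *
go(.5713,-.0471,.0344,115.7)
o=env.get_obs();Y=np.radians(115.7);f=o["force"];print("force tool",f[0]*np.cos(Y)+f[1]*np.sin(Y),f[0]*np.sin(Y)-f[1]*np.cos(Y),f[2],o["wrist_torque"])
E
```

```text
time_s: 9.5
tool_pos: [0.5703, -0.0482, 0.0494]
tool_rot: [180.0, 0.0, 115.7]
force: [-0.1, 1.5, -2.4]
grip_width: 0.0314
grasp_force: 45.0
dp cm [0.06 0.14 1.5 ] twist -0.0 | pos [ 0.5703 -0.0482  0.0494] rot [179.99   0.   115.7 ] t 9.5 w 0.0314
force tool 1.3676883304047511 0.5126564949770263 -2.356970399210085 [ 0.02302398 -0.20135773  0.03312226]
```

```bash

python3 -m jog '[{"dp":[0,0,0.3],"twist":0,"fingers":0.2},{"dp":[0,0,0.6],"twist":0,"fingers":0.2},{"dp":[0,0,0.9],"twist":0,"fingers":0.2},{"dp":[0,0,1.2],"twist":0,"fingers":0.2},{"dp":[0,0,1.3],"twist":0,"fingers":0.2},{"dp":[0,0,1.4],"twist":0,"fingers":0.2},{"dp":[0,0,1.4],"twist":0,"fingers":0.2}]'
python3 - <<'E'
from h import *
go(.5713,-.0471,.0344,115.7)
o=env.get_obs();Y=np.radians(115.7);f=o["force"];print("force tool",f[0]*np.cos(Y)+f[1]*np.sin(Y),f[0]*np.sin(Y)-f[1]*np.cos(Y),f[2],o["wrist_torque"])
E
```

```text
time_s: 10.38
tool_pos: [0.5703, -0.0483, 0.0354]
tool_rot: [180.0, 0.0, 115.7]
force: [0.3, 0.5, -4.1]
grip_width: 0.0314
grasp_force: 45.0
dp cm [0.06 0.14 0.1 ] twist -0.0 | pos [ 0.5703 -0.0483  0.0354] rot [179.99   0.   115.69] t 10.375 w 0.0314
force tool 0.3371060771240591 0.46920995533615895 -4.109331614741428 [ 0.07423933 -0.36375685  0.03241313]
```

```bash

python3 -m jog '[{"dp":[0,0,0.05],"twist":0,"fingers":0.2},{"dp":[0,0,0.1],"twist":0,"fingers":0.2},{"dp":[0,0,0.1],"twist":0,"fingers":0.2}]'
python3 -m jog '[{"dp":[0,0,0.05],"twist":0,"fingers":0.2},{"dp":[0,0,0.05],"twist":0,"fingers":0.2}]'
python3 -m jog '[{"dp":[0,0,0.05],"twist":0,"fingers":0.2},{"dp":[0,0,0.05],"twist":0,"fingers":0.2}]'
```

```text
time_s: 10.75
tool_pos: [0.5703, -0.0483, 0.0345]
tool_rot: [180.0, 0.0, 115.7]
force: [0.6, 1.2, -3.9]
grip_width: 0.0314
grasp_force: 45.0
time_s: 11.0
tool_pos: [0.5703, -0.0483, 0.034]
tool_rot: [180.0, 0.0, 115.7]
force: [1.0, -0.3, -3.2]
grip_width: 0.0316
grasp_force: 45.0
time_s: 11.25
tool_pos: [0.5703, -0.0483, 0.0335]
tool_rot: [180.0, 0.0, 115.7]
force: [1.4, 0.9, -2.6]
grip_width: 0.0315
grasp_force: 45.0
```

```bash

python3 -m jog '[{"dp":[0,0,0.04],"twist":0,"fingers":0.2},{"dp":[0,0,0.04],"twist":0,"fingers":0.2}]'
python3 -m jog '[{"dp":[0,0,0.04],"twist":0,"fingers":0.2},{"dp":[0,0,0.04],"twist":0,"fingers":0.2}]'
```

```text
time_s: 11.5
tool_pos: [0.5704, -0.0483, 0.0335]
tool_rot: [-180.0, 0.0, 115.7]
force: [-2.0, 0.7, 3.5]
grip_width: 0.0314
grasp_force: 45.0
time_s: 11.75
tool_pos: [0.5704, -0.0483, 0.0335]
tool_rot: [-180.0, 0.0, 115.7]
force: [-1.8, 0.2, 7.1]
grip_width: 0.0317
grasp_force: 45.0
```

Contact now: z has stalled at 0.0335, which agrees with the floor. I'll release, lift, and check the top height.

```bash

python3 -m jog '[{"dp":[0,0,-0.04],"twist":0,"fingers":0.7},{"dp":[0,0,-0.04],"twist":0,"fingers":0.7},{"dp":[0,0,-0.04],"twist":0,"fingers":0.7},{"dp":[0,0,-2],"twist":0,"fingers":0.7},{"dp":[0,0,-6],"twist":0,"fingers":0.7},{"dp":[0,0,-12],"twist":0,"fingers":0.7},{"dp":[0,0,-18],"twist":0,"fingers":0.9},{"dp":[0,0,-18],"twist":0,"fingers":0.9}]'
python3 - <<'E'
from h import *
go(.470,-.324,.26,14.7)
c=cam("wrist");p=c["pixels"];np.save("w6.npy",c,allow_pickle=True)
cv2.imwrite("pics/w6.png",cv2.resize(p[70:240,250:400],None,fx=3.5,fy=3.5,interpolation=cv2.INTER_CUBIC))
E
```

```text
time_s: 12.75
tool_pos: [0.5737, -0.0476, 0.2196]
tool_rot: [179.5, 0.4, 115.7]
force: [-0.1, -0.6, 0.8]
grip_width: 0.0735
grasp_force: 0.0
dp cm [-20.4  -21.34  -4.04] twist 101.0 | pos [ 0.5737 -0.0476  0.2196] rot [179.48   0.39 115.72] t 12.75 w 0.0735
```

View pics/w6.png

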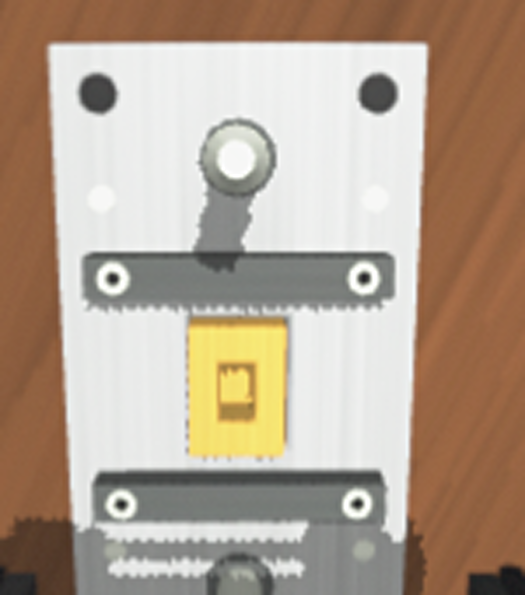

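The block sits square between the guides, at crop (237,387). As a check that it is fully home, I'll touch its top with part-closed fingers; contact should come at z ≈ 0.046.

```bash

python3 -m jog '[{"dp":[0,0,0],"twist":0,"fingers":0.25},{"dp":[0,0,5],"twist":0,"fingers":0.25},{"dp":[0,0,10],"twist":0,"fingers":0.25},{"dp":[0,0,13.5],"twist":0,"fingers":0.25},{"dp":[0,0,15.5],"twist":0,"fingers":0.25},{"dp":[0,0,16.3],"twist":0,"fingers":0.25},{"dp":[0,0,16.5],"twist":0,"fingers":0.25},{"dp":[0,0,16.5],"twist":0,"fingers":0.25}]'

```

```text
time_s: 13.8
tool_pos: [0.5711, -0.0483, 0.0487]
tool_rot: [179.9, 0.1, 115.7]
force: [-0.7, 0.8, 0.8]
grip_width: 0.0221
grasp_force: 0.0
```

```bash

python3 -m jog '[{"dp":[0,0,0.1],"twist":0,"fingers":0.25},{"dp":[0,0,0.15],"twist":0,"fingers":0.25},{"dp":[0,0,0.15],"twist":0,"fingers":0.25}]'
python3 -m jog '[{"dp":[0,0,0.1],"twist":0,"fingers":0.25},{"dp":[0,0,0.1],"twist":0,"fingers":0.25}]'
python3 -m jog '[{"dp":[0,0,0.1],"twist":0,"fingers":0.25},{"dp":[0,0,0.1],"twist":0,"fingers":0.25}]'

```

```text
time_s: 14.18
tool_pos: [0.5705, -0.0484, 0.0465]
tool_rot: [180.0, 0.0, 115.7]
force: [0.8, 0.0, 1.4]
grip_width: 0.0216
grasp_force: 0.7
time_s: 14.42
tool_pos: [0.5705, -0.0484, 0.0464]
tool_rot: [-180.0, 0.1, 115.7]
force: [-3.2, -0.2, 8.7]
grip_width: 0.0216
grasp_force: 4.2
time_s: 14.68
tool_pos: [0.5706, -0.0484, 0.0464]
tool_rot: [-180.0, 0.1, 115.7]
force: [-5.3, -0.9, 14.9]
grip_width: 0.0218
grasp_force: 7.4
```

Contact came at 0.0464 and held under load, so the block is home. Lifting now, then on to the plate.

```bash

python3 -m jog '[{"dp":[0,0,-1],"twist":0,"fingers":0.25},{"dp":[0,0,-5],"twist":0,"fingers":1},{"dp":[0,0,-11],"twist":0,"fingers":1},{"dp":[0,0,-17],"twist":0,"fingers":1},{"dp":[-4,-4,-21],"twist":10,"fingers":1},{"dp":[-8,-8,-21],"twist":20,"fingers":1},{"dp":[-12,-12,-21],"twist":30,"fingers":1},{"dp":[-16,-16,-21],"twist":40,"fingers":1}]'
python3 -c "
from h import *
go(.470,-.324,.26,14.7)"
```

```text
time_s: 15.68
tool_pos: [0.4947, -0.2635, 0.2547]
tool_rot: [179.9, 0.0, 75.4]
force: [0.7, -0.2, 0.1]
grip_width: 0.0824
grasp_force: 0.0
dp cm [-6.48 -0.86 -0.53] twist 60.7 | pos [ 0.4947 -0.2635  0.2547] rot [1.7994e+02 4.0000e-02 7.5360e+01] t 15.675 w 0.0824
```

```bash

python3 -m jog '[{"dp":[-6.2,-0.6,-0.5],"twist":10,"fingers":1},{"dp":[-6.2,-0.6,-0.5],"twist":20,"fingers":1},{"dp":[-6.2,-0.6,-0.5],"twist":30,"fingers":1},{"dp":[-6.2,-0.6,-0.5],"twist":40,"fingers":1},{"dp":[-6.2,-0.6,-0.5],"twist":50,"fingers":1},{"dp":[-6.2,-0.6,-0.5],"twist":60.5,"fingers":1},{"dp":[-6.2,-0.6,-0.5],"twist":60.5,"fingers":1},{"dp":[-6.2,-0.6,-0.5],"twist":60.5,"fingers":1}]' >/dev/null
python3 - <<'E'
from h import *
go(.470,-.324,.26,14.7)
c=cam("wrist");p=c["pixels"];np.save("w7.npy",c,allow_pickle=True)
hsv=cv2.cvtColor(p,cv2.COLOR_BGR2HSV)
m=((hsv[...,1]<50)&(hsv[...,2]>170)).astype(np.uint8)
u,v=proj(c,[[.47,-.324,.014]])[0].astype(int);print(u,v)
n,l,s,cc=cv2.connectedComponentsWithStats(m);k=l[v-25:v+25,u-25:u+25];k=np.bincount(k[k>0]).argmax();print(s[k])
m=(l==k).astype(np.uint8)
ct=max(cv2.findContours(m,0,1)[0],key=cv2.contourArea)
r=cv2.minAreaRect((onz(c,ct[:,0],.014)[:,:2]*1000).astype(np.float32));print(r)
# bronze rings by hue
b=((hsv[...,1]>60)&(hsv[...,1]<255)).astype(np.uint8)
x,y,w,h=cv2.boundingRect(ct);sub=np.zeros_like(m);cv2.drawContours(sub,[ct],0,1,-1);inn=sub-m&sub
n,l,s,cc=cv2.connectedComponentsWithStats(inn)
for i in range(1,n):
    if s[i,4]>40: print(s[i,4],cc[i],onz(c,[cc[i]],.014)[0]*1000)
cv2.imwrite("pics/w7.png",p)
E
```

```text
dp cm [-0.51  0.24 -0.08] twist 0.7 | pos [ 0.4743 -0.3203  0.2592] rot [180.     0.    15.38] t 16.675 w 0.0871
323 176
[ 304  105   43  134 4609]
((471.541015625, -323.95050048828125), (189.81910705566406, 56.59660720825195), 14.77657413482666)
308 [324.67532468 120.36038961] [ 544.00705509 -304.90830284   14.        ]
133 [323.82706767 175.37593985] [ 471.70396392 -323.73732393   14.        ]
234 [323.26495726 225.65384615] [ 399.02752801 -342.99553499   14.        ]
```

View pics/w7.png

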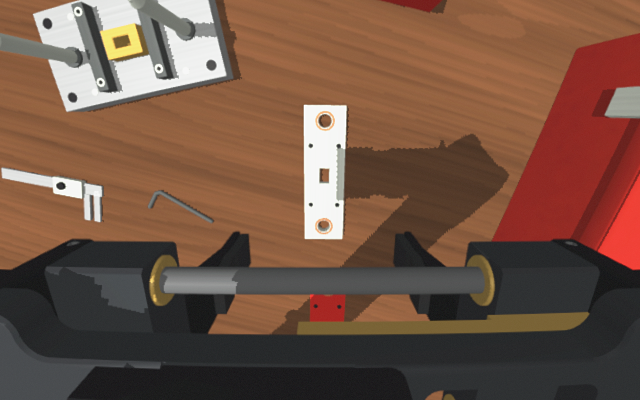

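The plate lies at (325,172) with rings at (325,120) and (323,226). It measures 189.8 x 56.6 mm with the holes 150 mm apart, so it's sound. Descending to grasp.

```bash

python3 -m jog '[{"dp":[-0.4,0.25,5],"twist":0.6,"fingers":1},{"dp":[-0.4,0.25,11],"twist":0.6,"fingers":1},{"dp":[-0.4,0.25,16],"twist":0.6,"fingers":1},{"dp":[-0.4,0.25,19],"twist":0.6,"fingers":1},{"dp":[-0.4,0.25,21],"twist":0.6,"fingers":1},{"dp":[-0.4,0.25,22],"twist":0.6,"fingers":1},{"dp":[-0.4,0.25,22],"twist":0.6,"fingers":1},{"dp":[-0.4,0.25,22],"twist":0.6,"fingers":1}]' >/dev/null
python3 - <<'E'
from h import *
go(.4715,-.32395,.0042,14.75)
c=cam("wrist");p=c["pixels"];np.save("w8.npy",c,allow_pickle=True)
hsv=cv2.cvtColor(p,cv2.COLOR_BGR2HSV)
u,v=proj(c,[[.544,-.305,.014]])[0];print("expected front hole px",u,v)
w=((hsv[...,1]<50)&(hsv[...,2]>150)).astype(np.uint8)
for q in cv2.findContours(w,cv2.RETR_CCOMP,1)[0]:
    (x,y),r=cv2.minEnclosingCircle(q)
    if 5<r<60 and cv2.contourArea(q)>100 and abs(x-u)<60 and y<240: print((x,y),r,cv2.contourArea(q),onz(c,[[x,y]],.014)[0]*1000)
E
```

```text
dp cm [-0.04 -0.07  3.62] twist -0.1 | pos [ 0.472  -0.3245  0.0404] rot [ 1.7989e+02 -8.0000e-02  1.4600e+01] t 17.725 w 0.0871
expected front hole px 321.2738843728399 119.77100576475988
(320.5161437988281, 120.7741928100586) 17.473419189453125 878.0 [ 543.29937133 -304.69779554   14.        ]
(320.5, 120.36206817626953) 15.050649642944336 658.5 [ 543.53640981 -304.626084     14.        ]
(321.5, 232.5) 18.179758071899414 659.5 [ 471.72264396 -323.93120309   14.        ]
(320.5539855957031, 120.42613983154297) 22.706092834472656 1519.0 [ 543.50757363 -304.6680325    14.        ]
```

```bash

python3 -m jog '[{"dp":[-0.04,-0.05,2],"twist":0,"fingers":1},{"dp":[-0.04,-0.05,3.2],"twist":0,"fingers":1},{"dp":[-0.04,-0.05,3.5],"twist":0,"fingers":1},{"dp":[-0.04,-0.05,3.5],"twist":0,"fingers":1},{"dp":[-0.04,-0.05,3.5],"twist":0,"fingers":1}]' 55
python3 -c "
from h import *
go(.4715,-.32395,.0042,14.75)"
```

```text
time_s: 18.4
tool_pos: [0.4709, -0.3237, 0.0045]
tool_rot: [180.0, -0.0, 14.6]
force: [0.5, -0.1, 1.1]
grip_width: 0.087
grasp_force: 0.0
dp cm [0.05 0.04 0.03] twist -0.2 | pos [ 0.4709 -0.3237  0.0045] rot [ 1.7997e+02 -3.0000e-02  1.4600e+01] t 18.4 w 0.087
```

```bash

python3 -m jog '[{"dp":[0.05,0.04,0],"twist":-0.2,"fingers":0.5},{"dp":[0.05,0.04,0],"twist":-0.2,"fingers":0.5},{"dp":[0.05,0.04,0],"twist":-0.2,"fingers":0.5},{"dp":[0.05,0.04,0],"twist":-0.2,"fingers":0.5},{"dp":[0.05,0.04,0],"twist":-0.2,"fingers":0.5},{"dp":[0.05,0.04,0],"twist":-0.2,"fingers":0.5}]' 55
```

```text
time_s: 19.15
tool_pos: [0.4712, -0.324, 0.0042]
tool_rot: [180.0, -0.0, 14.8]
force: [0.9, -0.3, 0.8]
grip_width: 0.055
grasp_force: 55.0
```

```bash
python3 -m jog '[{"dp":[0,0,-0.5],"twist":0,"fingers":0.5},{"dp":[0,0,-3],"twist":0,"fingers":0.5},{"dp":[0,0,-8],"twist":0,"fingers":0.5},{"dp":[0,0,-14],"twist":0,"fingers":0.5},{"dp":[0,0,-20],"twist":0,"fingers":0.5},{"dp":[0,0,-22],"twist":0,"fingers":0.5},{"dp":[0,0,-22],"twist":0,"fingers":0.5}]'
python3 -c "
from h import *
go(.5708,-.0478,.23,115.7)"
```

```text
time_s: 20.02
tool_pos: [0.4716, -0.3238, 0.2254]
tool_rot: [179.9, -0.1, 14.8]
force: [-0.3, -0.1, -5.5]
grip_width: 0.0548
grasp_force: 55.0
dp cm [ 16.64 -24.15  -0.46] twist -100.9 | pos [ 0.4716 -0.3238  0.2254] rot [ 1.7989e+02 -7.0000e-02  1.4810e+01] t 20.025 w 0.0548
```

```bash

python3 -m jog '[{"dp":[2,-3,-0.5],"twist":-9,"fingers":0.5},{"dp":[4,-6,-0.5],"twist":-18,"fingers":0.5},{"dp":[6,-9,-0.5],"twist":-27,"fingers":0.5},{"dp":[8,-12,-0.5],"twist":-36,"fingers":0.5},{"dp":[10,-15,-0.5],"twist":-45,"fingers":0.5},{"dp":[12,-18,-0.5],"twist":-54,"fingers":0.5},{"dp":[14,-20.5,-0.5],"twist":-63,"fingers":0.5},{"dp":[16,-23,-0.5],"twist":-72,"fingers":0.5}]'
python3 -c "
from h import *
go(.5708,-.0478,.23,115.7)"
```

```text
time_s: 21.02
tool_pos: [0.5658, -0.0594, 0.2263]
tool_rot: [-179.7, -0.0, 87.1]
force: [0.3, -0.8, -4.7]
grip_width: 0.0556
grasp_force: 55.0
dp cm [ 1.19  0.44 -0.37] twist -28.6 | pos [ 0.5658 -0.0594  0.2263] rot [-1.7973e+02 -3.0000e-02  8.7110e+01] t 21.025 w 0.0556
```

```bash

python3 -m jog '[{"dp":[1.1,0.4,0],"twist":-9,"fingers":0.5},{"dp":[1.1,0.4,0],"twist":-18,"fingers":0.5},{"dp":[1.1,0.4,0],"twist":-26,"fingers":0.5},{"dp":[1.1,0.4,0],"twist":-28.3,"fingers":0.5},{"dp":[1.1,0.4,0],"twist":-28.3,"fingers":0.5},{"dp":[1.1,0.4,0],"twist":-28.3,"fingers":0.5},{"dp":[1.1,0.4,0],"twist":-28.3,"fingers":0.5}]'
cat > look.py <<'E'
from h import *
c=cam("wrist");p=c["pixels"];np.save("w9.npy",c,allow_pickle=True)
go(.5708,-.0478,.23,115.7)
o=env.get_obs();T=o["tool_pos"];Y=np.radians(o["tool_rot"][2]);X=np.array([np.cos(Y),np.sin(Y)]);Yt=np.array([np.sin(Y),-np.cos(Y)])
print("T",T,o["force"],o["wrist_torque"])
hsv=cv2.cvtColor(p,cv2.COLOR_BGR2HSV);g=hsv[...,2]
def W(a,b,z): return np.r_[np.array([.5708,-.0478])+X*a/1e3+Yt*b/1e3,z]
def H(a,b,z): return np.r_[T[:2]+X*a/1e3+Yt*b/1e3,T[2]+z]
print("expected px: hole+ top",proj(c,[H(75,0,.01)])[0],"plate end corners",proj(c,[H(95,28,.01),H(95,-28,.01)]),"pillar tip",proj(c,[W(75,0,.142)])[0],"shoe holes",proj(c,[W(95,45,.032),W(95,-45,.032)]))
dk=(g<100).astype(np.uint8)
for q in cv2.findContours(dk,cv2.RETR_CCOMP,1)[0]:
    (x,y),r=cv2.minEnclosingCircle(q);A=cv2.contourArea(q)
    if 3<r<40 and A>.6*np.pi*r*r and y<240:
        print("dark",np.round((x,y),1),round(r,1),A)
br=((hsv[...,0]>3)&(hsv[...,0]<22)&(hsv[...,1]>60)).astype(np.uint8)
E
python3 look.py
```

```text
time_s: 21.9
tool_pos: [0.5714, -0.0498, 0.2286]
tool_rot: [-180.0, -0.0, 115.1]
force: [-0.8, 1.4, -5.2]
grip_width: 0.0553
grasp_force: 55.0
dp cm [ 0.21  0.01 -0.12] twist -0.6 | pos [ 0.5716 -0.0498  0.2288] rot [-1.7998e+02 -1.0000e-02  1.1508e+02] t 21.95 w 0.0552
T [ 0.57156823 -0.04976195  0.22882677] [ 0.56299244  0.48560046 -4.90426916] [ 0.04567401 -0.13752499 -0.0193757 ]
expected px: hole+ top [321.16379591 120.50058769] plate end corners [[379.24314538  77.93761106]
 [262.99029903  77.99673513]] pillar tip [321.35229936 115.86243289] shoe holes [[360.23242003  97.90735414]
 [282.35749044  97.95005355]]
dark [357.4 184.6] 5.9 94.0
dark [285.6 184.7] 5.9 93.5
dark [188.5  25. ] 5.6 71.5
```

```bash
python3 - <<'E'
from h import *
c=np.load("w9.npy",allow_pickle=True).item();p=c["pixels"];hsv=cv2.cvtColor(p,cv2.COLOR_BGR2HSV)
for v in range(90,152):
    print(v,''.join('#' if hsv[v,u,1]>70 else "0123456789"[hsv[v,u,2]*10//256] for u in range(290,354)))
E
```

```text
<stdin>:4: RuntimeWarning: overflow encountered in scalar multiply
Traceback (most recent call last):
OverflowError: Python integer 256 out of bounds for uint8
```

```bash
python3 - <<'E'
from h import *
c=np.load("w9.npy",allow_pickle=True).item();p=c["pixels"];hsv=cv2.cvtColor(p,cv2.COLOR_BGR2HSV).astype(int)
for v in range(92,150):
    print(v,''.join('#' if hsv[v,u,1]>70 else "0123456789"[hsv[v,u,2]*10//256] for u in range(294,350)))
E
```

```text
92 99999999999999999999999999999999999999999999999999999999
93 99999999999999999999999#9######9#99999999999999999999999
94 9999999999999999999##################9999999999999999999
95 99999999999999988#####################888999999999999999
96 999999999999998##########################899999999999999
97 9999999999999#############################88999999999999
98 999999999999################################899999999999
99 99999999998##############8877889#############89999999999
100 9999999998###########88876666677889###########9999999999
101 999999998##########887665456666667778##########999999999
102 99999998#########8877665444444455666678#########99999999
103 9999998#########876665445556665544565668#########9999999
104 999999########887654456766565677765445668#########999999
105 999998#######98765457754445544556776545668########999999
106 99999#######8866545776446667765445787544667########99999
107 99998#######776557775466666777764457876446689######99999
108 9999#######8764477754666666777776546787644668#######9999
109 999#######87654677645666677776666654578754567#######9999
110 9998##
[... 1729 characters left out ...]
666677888888#########89999999
139 999999998#########8888888888888888888##########899999999
140 9999999998##########888888888998888###########8999999999
141 99999999998############888888899#############89999999999
142 999999999998###############################8889999999999
143 99999999999988############################88889999999999
144 999999999999998#########################8888889999999999
145 999999999999999988###################8#88888889999999999
146 99999999999999999988################88888888889999999999
147 9999999999999999999999888#####88889999888888889999999999
148 99999999999999999999999999999999999999888888889999999999
149 99999999999999999999999999999999999999888888899999999999
```

```bash
python3 - <<'E'
from h import *
c=np.load("w9.npy",allow_pickle=True).item();p=c["pixels"];hsv=cv2.cvtColor(p,cv2.COLOR_BGR2HSV).astype(int)
o=env.get_obs();T=o["tool_pos"];Y=np.radians(o["tool_rot"][2]);X=np.array([np.cos(Y),np.sin(Y)]);Yt=np.array([np.sin(Y),-np.cos(Y)])
R=lambda uv,z:(lambda w:((w@X)*1e3,(w@Yt)*1e3))(onz(c,[uv],z)[0,:2]-T[:2])
print("hole",R((321.4,120),T[2]+.0098),"tip",R((321.3,114.6),.142))
# plate front end edge & corners
for v in (82,86,105): 
    x=[u for u in range(230,410) if hsv[v,u,1]<40 and hsv[v,u,2]>215];print(v,x[0],x[-1])
print([ (v,hsv[v,300:340,2].mean().round(),hsv[v,300:340,1].mean().round()) for v in range(72,84)])
print([(i,c["pixels"][int(i),322].tolist()) for i in range(225,250,3)])
E
```

```text
hole (np.float64(75.23886142201592), np.float64(0.11784464234301448)) tip (np.float64(78.09399429673337), np.float64(0.09414145536242383))
82 265 378
86 265 378
105 266 377
[(72, np.float64(110.0), np.float64(142.0)), (73, np.float64(110.0), np.float64(142.0)), (74, np.float64(109.0), np.float64(142.0)), (75, np.float64(109.0), np.float64(143.0)), (76, np.float64(108.0), np.float64(144.0)), (77, np.float64(128.0), np.float64(89.0)), (78, np.float64(199.0), np.float64(27.0)), (79, np.float64(240.0), np.float64(8.0)), (80, np.float64(239.0), np.float64(8.0)), (81, np.float64(237.0), np.float64(8.0)), (82, np.float64(237.0), np.float64(8.0)), (83, np.float64(237.0), np.float64(8.0))]
[(225, [225, 234, 231]), (228, [224, 234, 231]), (231, [225, 234, 231]), (234, [225, 233, 230]), (237, [217, 226, 223]), (240, [93, 102, 99]), (243, [96, 104, 100]), (246, [98, 105, 102]), (249, [97, 103, 101])]
```

```bash

python3 -m jog '[{"dp":[0.21,0.01,0],"twist":-0.6,"fingers":0.5},{"dp":[0.21,0.01,2],"twist":-0.6,"fingers":0.5},{"dp":[0.21,0.01,4.5],"twist":-0.6,"fingers":0.5},{"dp":[0.21,0.01,6.5],"twist":-0.6,"fingers":0.5},{"dp":[0.21,0.01,7.5],"twist":-0.6,"fingers":0.5},{"dp":[0.21,0.01,7.8],"twist":-0.6,"fingers":0.5},{"dp":[0.21,0.01,7.8],"twist":-0.6,"fingers":0.5},{"dp":[0.21,0.01,7.8],"twist":-0.6,"fingers":0.5}]'
cat > look2.py <<'E'
from h import *
c=cam("wrist");p=c["pixels"];hsv=cv2.cvtColor(p,cv2.COLOR_BGR2HSV).astype(int)
go(.5704,-.0483,.054,115.7)
o=env.get_obs();T=o["tool_pos"];print(o["force"],o["wrist_torque"])
np.save("w10.npy",c,allow_pickle=True)
for v in range(92,150):
    print(v,''.join('#' if hsv[v,u,1]>70 else "0123456789"[hsv[v,u,2]*10//256] for u in range(294,350)))
E
python3 look2.py
```

```text
time_s: 22.95
tool_pos: [0.5716, -0.0478, 0.152]
tool_rot: [179.9, 0.1, 115.7]
force: [0.4, -0.9, -4.0]
grip_width: 0.0551
grasp_force: 55.0
dp cm [ 0.01 -0.12  9.79] twist -0.0 | pos [ 0.5715 -0.0478  0.1519] rot [1.7994e+02 6.0000e-02 1.1569e+02] t 23.0 w 0.0553
[ 0.21007006  0.79307127 -5.5737755 ] [ 0.01981822 -0.13949658 -0.01904987]
92 99999999999999999999999999999999999999999999999999999999
93 99999999999999999999999#9######9#99999999999999999999999
94 9999999999999999999##################9999999999999999999
95 99999999999999988#####################888999999999999999
96 999999999999998##########################899999999999999
97 9999999999999#############################88999999999999
98 999999999999################################899999999999
99 99999999998##############8877889#############89999999999
100 9999999998###########98776666677889###########8999999999
101 999999998##########887766666666666678##########999999999
102 99999998#########8777665444444455565778#########99999999
103 9999998#########8766554333333333445565689########9999999
104 999998########87765543334444443
[... 2070 characters left out ...]
666677888888#########99999999
139 999999998#########8888888888888888888##########899999999
140 9999999998##########888888888998889###########8999999999
141 99999999998############888888898#############89999999999
142 999999999998###############################8899999999999
143 99999999999988############################88899999999999
144 999999999999998#########################8888899999999999
145 999999999999999988#####################88888889999999999
146 99999999999999999988################88888888889999999999
147 9999999999999999999999888#####88889999888888889999999999
148 99999999999999999999999999999999999999888888889999999999
149 99999999999999999999999999999999999999888888899999999999
```

```bash
cat > rel.py <<'E'
from h import *
import sys
c=np.load("w10.npy",allow_pickle=True).item()
o=env.get_obs();T=o["tool_pos"];Y=np.radians(o["tool_rot"][2]);X=np.array([np.cos(Y),np.sin(Y)]);Yt=np.array([np.sin(Y),-np.cos(Y)])
R=lambda uv,z:(lambda w:((w@X)*1e3,(w@Yt)*1e3))(onz(c,[uv],z)[0,:2]-T[:2])
u,v=map(float,sys.argv[1:3]);print("hole",R((321.4,120),T[2]+.0098),"tip",R((u,v),.142))
E
python3 rel.py 320 118.9
```

```text
hole (np.float64(75.17530199128376), np.float64(0.27792844577911524)) tip (np.float64(75.46242028696165), np.float64(-0.46027365913165963))
```

```bash

python3 -m jog '[{"dp":[0.02,-0.08,0],"twist":0,"fingers":0.5},{"dp":[0.02,-0.08,0.5],"twist":0,"fingers":0.5},{"dp":[0.02,-0.08,0.9],"twist":0,"fingers":0.5},{"dp":[0.02,-0.08,1.2],"twist":0,"fingers":0.5},{"dp":[0.02,-0.08,1.2],"twist":0,"fingers":0.5}]'
python3 look2.py | sed -n '1,3p;10,45p'
```

```text
time_s: 23.62
tool_pos: [0.5699, -0.048, 0.1387]
tool_rot: [-180.0, -0.0, 115.7]
force: [0.5, 0.3, -5.0]
grip_width: 0.0554
grasp_force: 55.0
dp cm [-0.04  0.02  8.5 ] twist -0.0 | pos [ 0.57  -0.048  0.139] rot [-1.7999e+02 -1.0000e-02  1.1569e+02] t 23.675 w 0.0552
[ 0.88637962 -1.51915922 -5.04913901] [ 0.04106586 -0.16784468  0.01444835]
92 99999999999999999999999999999999999999999999999999999999
99 99999999998##############8877889#############89999999999
100 9999999998##########998776666677889###########8999999999
101 999999998##########887656666666666778##########999999999
102 99999998#########8776665554444455665778#########89999999
103 9999998#########776655444344333344555568#########9999999
104 999999########877655455433444444334445658#########999999
105 999998#######87765457543444444444443345568########999999
106 99998#######8766546764444444444444444334667########99999
107 9999#######986545754444444444444444444334667#######99999
108 9999#######8764576434444444666544444444334668#######9999
109 999#######77654775344444456777664444444433668#######9999
110 9998######776467644444
[... 798 characters left out ...]
999999999544444574678######89
124 99######8865777754444445899999999996444434664678######99
125 98######8865777754444443489999999964444434754778######99
126 98######8875577755444443355799976534444445745778######99
127 99######888657777743443333344544433444445764678#######99
128 998######88655777533443333333333333444457755778######999
129 998######88855777544433333333333333444578646788######999
130 999#######886557744444333333333334344577744788#######999
131 9998######888755544444333333333333455777546787######9999
132 9998#######8885555444444433333334347777646788#######9999
133 9999#######888765544444444443344445777656788#######99999
134 99998#######8887654444444444444444776556788########99999
```

```bash
python3 rel.py 323.4 118.4
```

```text
hole (np.float64(75.2488334339723), np.float64(0.05010301563327518)) tip (np.float64(75.95717469156874), np.float64(1.0938882382230883))
```

```bash

python3 -m jog '[{"dp":[0.05,0.08,0],"twist":0,"fingers":0.5},{"dp":[0.05,0.08,0],"twist":0,"fingers":0.5},{"dp":[0.05,0.08,0.3],"twist":0,"fingers":0.5},{"dp":[0.05,0.08,0.6],"twist":0,"fingers":0.5},{"dp":[0.05,0.08,0.8],"twist":0,"fingers":0.5},{"dp":[0.05,0.08,0.8],"twist":0,"fingers":0.5}]'
python3 look2.py | sed -n '1,3p;16,36p'
```

```text
time_s: 24.42
tool_pos: [0.5704, -0.0472, 0.1308]
tool_rot: [-180.0, -0.0, 115.7]
force: [0.4, -0.1, -4.8]
grip_width: 0.0552
grasp_force: 55.0
dp cm [-0.09 -0.06  7.7 ] twist -0.0 | pos [ 0.5706 -0.0472  0.131 ] rot [-1.7999e+02 -1.0000e-02  1.1569e+02] t 24.475 w 0.0553
[ 0.34661424 -0.0987193  -4.97637324] [-0.00551142 -0.13769433 -0.03713693]
92 99999999999999999999999999999999999999999999999999999999
105 999998#######87654455434444444444433345668########999999
106 99998#######8766445544466444444675433344668########99999
107 9999#######986545444446666666656776544644667#######89999
108 9998#######8764464444677766666677776645644468#######9999
109 999#######77654654666667776666676777764554457#######9999
110 9998######776466456666677777666666666644554557######9999
111 998######8665575456666667777776666666544464467#######999
112 99#######77646665666666788999987666666644554679######999
113 99######877547555666666899999999876666664474568#######99
114 99######8774665555666689999999999866666644744679######99
115 98######8764755555566899999999999986666654653478######99
116 98#####88754755555557999999999999997666665574578######89
117 99#####87755755555558999999999999998665556574578######99
118 9######987557555555589999999999999986555555745689#####89
119 9######88746755555559999999999999998655555474557######89
120 9######88746555555569999999999999999655555474457######89
121 9######77745755455459999999999999998555555574477######89
122 9######87745765444457999999999999996555555674578######89
123 9######877557654444479999999999999964555557746789#####89
124 99######8865775444445899999999999985445555764678######99
125 98######8865776444444699999999999854444456754778######99
```

Centred, past the taper, and no force. Lowering on.

```bash

python3 -m jog '[{"dp":[0,0,0.5],"twist":0,"fingers":0.5},{"dp":[0,0,1],"twist":0,"fingers":0.5},{"dp":[0,0,1.5],"twist":0,"fingers":0.5},{"dp":[0,0,2],"twist":0,"fingers":0.5},{"dp":[0,0,2.4],"twist":0,"fingers":0.5},{"dp":[0,0,2.5],"twist":0,"fingers":0.5},{"dp":[0,0,2.5],"twist":0,"fingers":0.5}]'
python3 -c "
from h import *
print(env.get_obs()['wrist_torque'])"
```

```text
time_s: 25.35
tool_pos: [0.5707, -0.0472, 0.1062]
tool_rot: [180.0, 0.0, 115.7]
force: [0.4, -0.0, -5.5]
grip_width: 0.0554
grasp_force: 55.0
[ 0.0643761  -0.19322932  0.00287499]
```

```bash

python3 -m jog '[{"dp":[0,0,0.5],"twist":0,"fingers":0.5},{"dp":[0,0,1],"twist":0,"fingers":0.5},{"dp":[0,0,1.5],"twist":0,"fingers":0.5},{"dp":[0,0,2],"twist":0,"fingers":0.5},{"dp":[0,0,2.4],"twist":0,"fingers":0.5},{"dp":[0,0,2.5],"twist":0,"fingers":0.5},{"dp":[0,0,2.5],"twist":0,"fingers":0.5}]'
python3 -m jog '[{"dp":[0,0,0.5],"twist":0,"fingers":0.5},{"dp":[0,0,1],"twist":0,"fingers":0.5},{"dp":[0,0,1.5],"twist":0,"fingers":0.5},{"dp":[0,0,1.9],"twist":0,"fingers":0.5},{"dp":[0,0,2.2],"twist":0,"fingers":0.5},{"dp":[0,0,2.3],"twist":0,"fingers":0.5},{"dp":[0,0,2.3],"twist":0,"fingers":0.5}]'
```

```text
time_s: 26.22
tool_pos: [0.5707, -0.0472, 0.0811]
tool_rot: [180.0, 0.0, 115.7]
force: [-0.0, -0.3, -4.3]
grip_width: 0.0553
grasp_force: 55.0
time_s: 27.1
tool_pos: [0.5707, -0.0472, 0.0581]
tool_rot: [180.0, 0.0, 115.7]
force: [0.4, -0.2, -4.7]
grip_width: 0.0555
grasp_force: 55.0
```

```bash

python3 -m jog '[{"dp":[0,0,0.15],"twist":0,"fingers":0.5},{"dp":[0,0,0.3],"twist":0,"fingers":0.5},{"dp":[0,0,0.3],"twist":0,"fingers":0.5}]'
python3 -m jog '[{"dp":[0,0,0.06],"twist":0,"fingers":0.5},{"dp":[0,0,0.06],"twist":0,"fingers":0.5}]'
python3 -m jog '[{"dp":[0,0,0.06],"twist":0,"fingers":0.5},{"dp":[0,0,0.06],"twist":0,"fingers":0.5}]'
python3 -m jog '[{"dp":[0,0,0.05],"twist":0,"fingers":0.5},{"dp":[0,0,0.05],"twist":0,"fingers":0.5}]'
```

```text
time_s: 27.48
tool_pos: [0.5705, -0.0473, 0.055]
tool_rot: [-180.0, -0.0, 115.7]
force: [-0.1, 0.3, -4.8]
grip_width: 0.0555
grasp_force: 55.0
time_s: 27.72
tool_pos: [0.5706, -0.0472, 0.0545]
tool_rot: [-180.0, 0.0, 115.7]
force: [-0.2, -0.4, -4.5]
grip_width: 0.0554
grasp_force: 55.0
time_s: 27.98
tool_pos: [0.5707, -0.0472, 0.0543]
tool_rot: [-180.0, 0.0, 115.7]
force: [-0.9, 0.5, -2.1]
grip_width: 0.0554
grasp_force: 55.0
time_s: 28.22
tool_pos: [0.5707, -0.0472, 0.0542]
tool_rot: [-180.0, 0.0, 115.7]
force: [-4.7, 0.3, 6.1]
grip_width: 0.0556
grasp_force: 55.0
```

Seated with contact at 0.0542, as expected. Releasing and backing off.

```bash

python3 -m jog '[{"dp":[0,0,-0.04],"twist":0,"fingers":0.95},{"dp":[0,0,-0.04],"twist":0,"fingers":0.95},{"dp":[0,0,-0.04],"twist":0,"fingers":0.95},{"dp":[0,0,-0.04],"twist":0,"fingers":0.95},{"dp":[0,0,-2],"twist":0,"fingers":0.95},{"dp":[0,0,-6],"twist":0,"fingers":0.95},{"dp":[0,0,-12],"twist":0,"fingers":0.95},{"dp":[0,0,-18],"twist":0,"fingers":0.95}]'
python3 -m jog '[{"dp":[0,0,-4],"twist":0,"fingers":0.95},{"dp":[0,0,-4],"twist":0,"fingers":0.95},{"dp":[0,0,-4],"twist":0,"fingers":0.95}]'
python3 - <<'E'
from h import *
c=cam("wrist");p=c["pixels"];hsv=cv2.cvtColor(p,cv2.COLOR_BGR2HSV)
o=env.get_obs();Y=np.radians(115.73);X=np.array([np.cos(Y),np.sin(Y)]);Yt=np.array([np.sin(Y),-np.cos(Y)])
S=np.array([.5708,-.0475])
W=lambda a,b,z:np.r_[S+X*a/1e3+Yt*b/1e3,z]
for n,P in (("plate corners if seated",[W(95,28,.064),W(95,-28,.064),W(-95,28,.064),W(-95,-28,.064)]),("window",[W(0,0,.064)]),("screws?",[W(38,40,.05)])): print(n,proj(c,P).round(1).tolist())
g=hsv[...,2].astype(int)
u0,v0=proj(c,[W(0,0,.064)])[0].round().astype(int)
for v in range(v0-14,v0+15): print(v,''.join('#' if hsv[v,u,1]>70 else "0123456789"[g[v,u]*10//256] for u in range(u0-40,u0+41)))
E
```

```text
time_s: 29.22
tool_pos: [0.5706, -0.0469, 0.2366]
tool_rot: [179.9, 0.1, 115.7]
force: [1.0, -1.3, -0.1]
grip_width: 0.0828
grasp_force: 0.0
time_s: 29.6
tool_pos: [0.5704, -0.0471, 0.2737]
tool_rot: [-180.0, 0.0, 115.7]
force: [-0.3, -0.2, 0.1]
grip_width: 0.0826
grasp_force: 0.0
plate corners if seated [[344.4, 100.5], [297.8, 100.6], [341.6, 245.9], [300.9, 246.0]]
window [[321.2, 178.2]]
screws? [[352.0, 147.1]]
164 889999899889999999999999999999999999999999999999999999999999999999989999999999999
165 888999899989999999999999999999999999999999999999999999999999999999989999999999999
166 888998899989999999999999999999999999999999999999999999999999999999988999999999999
167 888999999989999999999999999999999999999999999999999999999999999999989999999999999
168 889999999989999999999999999999999999999999999999999999999999999999989999999999999
169 889999999889999999999999999999999999999999999999999999999999999999989999999999999
170 888999899889999999999999999999999998##########89999999999999999999989999999999999
171 888999899989999999999999999999999998##########8999999999999999999998999999
[... 1113 characters left out ...]
999999999999
185 988899899988999999989999999999999999776667666679999999999999999999889999999998998
186 988899999888999999999999999999999999888889888889999999999999999999889999999888998
187 988899999988999999999999999999999999999999999999999999999999999999889999999988998
188 988899999988999999999999999999999999999999999999999999999999999999889999999989998
189 988899889888999999999999999999999999999999999999999999999999999999889999999988999
190 988899989988999999999999999999999999999999999999999999999999999999889999999989989
191 988899999988999999999999999999999999999999999999999999999999999999889999999989989
192 988899999988999999989999999999999999999999999999999999999999999999889999999988999
```

The window centre (321.5,178) is where a seated plate should put it, with the gold block showing through and the gripper clear. Handing in.

```bash
python3 -c "
from cell import env
print(env.sign_off())"
```

```text
the job is handed in; nothing more can be done
None
```

The press tool is together and handed in at about 30 s: the die block is fully home in the pocket, the stripper plate lies on both stock guides over the pillars, and the arm touched nothing else on the bench.

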